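# Sweep three spacer rings into the loading slot

## Robot

A 6-joint arm with a two-finger parallel gripper is mounted at the origin on a cart in front of the work surface, level with it; the furniture and walls round the work are solid. World frame = base frame: x ahead of the robot, y to its left, z up, the work surface at z = 0. Lengths are in mm, angles in rad, forces in N, time in s.
With the tool pointing down it reaches from about 325 to 875 mm from the base axis. Payload 4.4 kg.
Tool frame: the origin (TCP) lies at the very end of the fingers, on their centre line; the grasp point (between the pads) lies 19 mm behind it; y points along the fingers, z is the direction in which the jaws open and shut, and the axes are right-handed (so a half turn about y gives the same grasp; the last joint's range is limited). The gripper opens to 85 mm and grips with 20 to 120 N. Pads are 22 mm wide; open, the fingers measure 114 mm over their backs; the gripper's body (76 mm by 85 mm) begins 54 mm behind the grasp point. The pads swing forward as they close: fully open they stand 13 mm farther back than shut.
Start: joints at [-1.407, 0.207, 1.542, -0, 1.393, -0.15], TCP at [177.476, -546.927, 231.282] pointing down, gripper open.
Joint ranges: [-2.73, 2.73], [-0.86, 2.22], [0.23, 2.46], [-1.11, 4.25], [0.08, 2.63], [-2.82, 2.82]. Speed limits (rad/s): [2.79, 2.79, 3.14, 3.14, 3.14, 3.14].

## Interface

Orientations are given as a unit quaternion [w, x, y, z].
In Python, from rig import arm gives the robot as it stands. The module is installed in compiled form; this text tells all that it offers.
- The arm moves only by the tool move_arm, never from a script. Its argument "moves" is a list of rows, each a list of 7 numbers: the closure in counts, from 0 (fully open) to 255 (shut), then the shift along the tool's x, y, z normalised to -1 to 1, where 1 is 0.04 m, then the turn, a rotation vector about the tool's x, y, z normalised to -1 to 1, where 1 is 0.12 rad. In form: [[gripper, dx, dy, dz, rx, ry, rz], ...]. A call has exactly 8 rows; each row shifts and turns the commanded pose from where the row before left it, along the tool's axes as they then stand; what a row does not reach is not made up. A row lasts 1/10 s, in which the tool goes at most 50 mm and 8.59 degrees, less where a joint would pass 70% of its speed; a pose out of reach is approached as far as the arm can. A call with a number of a shift or a turn outside -1 to 1 is refused whole. A call with a gripper value outside its range is refused whole. The fingers move at their own pace and stop on an object; "grip_force" is the grip in N (left out, the last holds). Time passes only in rows, so rows that do not move let the fingers close, or fill a call up. It gives the time, the measured TCP pose, the force and the opening at its end, in the units of the state.
- arm.read_state(): the state, without advancing time (a new reading comes with each control period).
- arm.grab_frame(name): name is "scene" or "top" or "wrist"; returns (picture, depth): 480x640x3 uint8, red, green, blue; 480x640 float32, mm along the optical axis (not along the pixel's ray), 0 where there is no reading.
- arm.get_calibration(name): a dict with "intrinsics" (3x3 intrinsics, pixels), "cam_to_world" (4x4, takes a point from camera to world coordinates). Camera axes: x right, y up, looking along -z (the intrinsics and any distortion apply to the point x, -y, -z); pixel columns grow to the right and rows downward; lengths in mm; the calibration is good to about 2 mm. A picture is of the moment at which its call begins: read the wrist's pose just before it. get_calibration takes no time and is no camera call; for the wrist camera it gives the pose at the moment of the call.
- arm.close_job(): hands the job in, once; it reports no verdict.
Trained networks look in the newest picture that a camera, given by its name, has taken for a name from the list of things; names that differ only in an ending like _2 or _b are one class to them, and where a whole thing is asked for, a point or a joint stands for the part that bears it (a point fixed in the world has none). Each returns a list of dicts, best first, with "conf" (0 to 1); they miss things now and then, are a little off and sometimes report something else, mostly with a low value. They report only what shows in the picture. A call takes as long as a camera call. They do not tell look-alikes from the thing itself.
- arm.masks_of(camera, name): "region" (480x640 bool, what is visible of it) and "pixel" ([column, row] in pixels, amid what is visible of it).
The state is a dict: "clock": time; "joint_positions": joint angles; "qd": joint speeds; "joint_efforts": joint torques, N m; "eef_pos": TCP position; "orientation": TCP orientation; "force": force on the tool from outside, world axes, zero at the start; "moment": the same for the moment, N m; "width": finger opening in mm.
Only numpy, scipy, OpenCV 4.12 (cv2) and the standard library are available. Lean on these libraries where they do the work, as an engineer would, in place of code of your own. Each camera call takes 0.05 s, during which the arm holds its last target.

## Task

Three loose steel spacer rings lie flat on the bench in front of the low wooden loading guide. With the fingertips, gently push them one at a time, in any order, along the bench between the two steel gate posts, until all three lie flat in the slot, wholly past the posts; the next ring may enter the gate only once the one before is wholly through. Do not squeeze or lift the rings, and leave the other things on the bench where they are.

Things in the scene. Friction and masses are not known exactly. Their poses are not given: they have to be found in the camera images.
- guide: Fixed pale wood guide, 16 mm high, without a floor: rings slide on the bench (z = 0) all the way in. Origin: on the bench midway between two upright steel gate posts. x points into the slot, y across it. Posts: 14 mm diameter, 20 mm high, 46 mm apart in the clear, at x = 0, y = +-30 mm. The slot runs roughly to the robot's left, turned up to 0.3 rad.
- slot_end (a point): Middle of the slot's closed end, on the bench, 137 mm behind the gate line. The slot's straight rails are 50 mm apart; three rings in a row fit with 17 mm to spare, and a ring pushed in shoves those before it along. Beyond and left of it stand the press, lasts, shoe and lamp, up to 0.36 m high; a level path with the fingertips at 0.45 m clears them.
- funnel (a point): Middle of the funnel's open front, on the bench, 41 mm before the gate line. Two wings, 16 mm high, spread from the posts at 43 degrees to the slot axis out to y = +-66 mm of the guide (about 125 mm clear width here)
- ring_a: One of three alike flat steel rings, loose: 40 mm outside diameter, 16 mm hole, 12 mm thick, about 80 g. Origin: centre of its underside (z = 0 when lying on the bench); its z axis is the ring's axis.
- ring_b: One of three alike flat steel rings, loose: 40 mm outside diameter, 16 mm hole, 12 mm thick, about 80 g. Origin: centre of its underside (z = 0 when lying on the bench); its z axis is the ring's axis.
- ring_c: One of three alike flat steel rings, loose: 40 mm outside diameter, 16 mm hole, 12 mm thick, about 80 g. Origin: centre of its underside (z = 0 when lying on the bench); its z axis is the ring's axis.
- spool: Bystander, loose, to be left alone: wooden spool of brown-red thread standing on end, 42 mm across, 48 mm high. Origin: centre of its underside.
- knob_weight: Bystander, loose, to be left alone: round brass weight, 56 mm across, 54 mm high. Origin: centre of its underside.
- tin_flat: Bystander, loose, to be left alone: flat round closed polish tin, 63 mm across, 19 mm high. Origin: centre of its underside.
- crepe: Bystander, loose, to be left alone: rough pale block, 41 x 74 x 30 mm. Origin: centre of its underside.
- heel: Bystander, loose, to be left alone: black rubber heel piece, 67 x 69 mm, 9 mm thick. Origin: centre of its underside.
- tacks: Bystander, loose, to be left alone: small square mottled box, 69 x 69 x 60 mm. Origin: centre of its underside.
Not all that is in view belongs to the job. Leave any red look-alike of the ring_c alone.

How it is judged (in metres and radians):
On the way, in this order (a step that is already met when the one before it is completed fails the run):
1. a first ring lies wholly past the gate posts while the other two are still outside the gate (((x of ring_a in the frame of guide between 0.019 and 0.13 m and y of ring_a in the frame of guide between -0.012 and 0.012 m and height (world z) of ring_a below 0.006 m and x of each of ring_b, ring_c in the frame of guide below -0.02 m) or (x of each of ring_a, ring_c in the frame of guide below -0.02 m and x of ring_b in the frame of guide between 0.019 and 0.13 m and y of ring_b in the frame of guide between -0.012 and 0.012 m and height (world z) of ring_b below 0.006 m) or (x of each of ring_a, ring_b in the frame of guide below -0.02 m and x of ring_c in the frame of guide between 0.019 and 0.13 m and y of ring_c in the frame of guide between -0.012 and 0.012 m and height (world z) of ring_c below 0.006 m))), for 0.2 s.
2. a second ring lies wholly past the gate posts while the third is still outside the gate (((x of ring_a in the frame of guide between 0.019 and 0.13 m and y of ring_a in the frame of guide between -0.012 and 0.012 m and height (world z) of each of ring_a, ring_b below 0.006 m and x of ring_b in the frame of guide between 0.019 and 0.13 m and y of ring_b in the frame of guide between -0.012 and 0.012 m and x of ring_c in the frame of guide below -0.02 m) or (x of ring_a in the frame of guide between 0.019 and 0.13 m and y of ring_a in the frame of guide between -0.012 and 0.012 m and height (world z) of each of ring_a, ring_c below 0.006 m and x of ring_b in the frame of guide below -0.02 m and x of ring_c in the frame of guide between 0.019 and 0.13 m and y of ring_c in the frame of guide between -0.012 and 0.012 m) or (x of ring_a in the frame of guide below -0.02 m and x of ring_b in the frame of guide between 0.019 and 0.13 m and y of ring_b in the frame of guide between -0.012 and 0.012 m and height (world z) of each of ring_b, ring_c below 0.006 m and x of ring_c in the frame of guide between 0.019 and 0.13 m and y of ring_c in the frame of guide between -0.012 and 0.012 m))), for 0.2 s.
At the end, for the whole second after the job is handed in: All three rings lie flat on the bench (within 6 mm and 0.15 rad) and at rest inside the slot, each with its centre at least 19 mm past the line of the gate posts (radius 20 mm, so wholly past it to 1 mm) and within 12 mm of the slot's middle line (x of ring_a in the frame of guide between 0.019 and 0.13 m and y of ring_a in the frame of guide between -0.012 and 0.012 m and height (world z) of each of ring_a, ring_b, ring_c below 0.006 m and angle between each of ring_a, ring_b, ring_c's own z axis and vertical below 0.15 rad and linear speed of each of ring_a, ring_b, ring_c below 0.01 m/s and x of ring_b in the frame of guide between 0.019 and 0.13 m and y of ring_b in the frame of guide between -0.012 and 0.012 m and x of ring_c in the frame of guide between 0.019 and 0.13 m and y of ring_c in the frame of guide between -0.012 and 0.012 m); the robot touches nothing.
It fails at once if a ring is lifted: its underside more than 12 mm above the bench (height (world z) of any of ring_a, ring_b, ring_c above 0.012 m).
It fails at once if a ring is squeezed or rammed: the fingers press on it with more than 25 N (contact force between the fingers and ring_a above 25 N or contact force between the fingers and ring_b above 25 N or contact force between the fingers and ring_c above 25 N).
It fails at once if a bystander is moved by more than 15 mm (distance of any of spool, knob_weight, tin_flat, crepe, heel, tacks from where it was at the start of the episode above 0.015 m).
It also fails if it takes over 72 s, if anything falls off the work surface, if the arm or the gripper's body presses on something with over 40 N, if the wrist force passes 120 N, or if a joint passes its speed limit or range.

## Working session

There is one attempt and no reset: what is moved stays moved. The work goes in short steps, Python scripts to look and compute and a tool call to move; the robot and the scene stay as the last step left them, time stands still between calls to the robot, and variables do not carry over. Pictures are saved under pics/ and viewed, and the job is handed in when it is done.

Besides the shell and the picture viewer there is one more tool, called after "Call:" as a command line: name --pt "numbers of a row" for each row, then --argument value for the rest. move_arm: Moves the arm, as the interface text tells. Its arguments: {"type":"object","properties":{"moves":{"type":"array"},"grip_force":{"type":"number"}},"required":["moves"]}

```bash
mkdir -p pics; python3 - <<'E'
from rig import arm
import cv2,numpy as np
print(arm.read_state())
for n in ["scene","top"]:
    p,d=arm.grab_frame(n); cv2.imwrite(f"pics/{n}0.png",p[:,:,::-1]); np.save(f"pics/{n}0.npy",d)
    print(n,arm.get_calibration(n))
    for t in ["ring_a","guide"]:
        for m in arm.masks_of(n,t): print(t,m["conf"],m["pixel"],m["region"].sum())
E
```

```text
{'clock': 0.0, 'joint_positions': array([-1.40751142e+00,  2.07451921e-01,  1.54297400e+00, -4.81895626e-07,
        1.39352053e+00, -1.50542854e-01]), 'qd': array([-3.49653072e-04,  1.87328396e-03, -2.04512028e-03, -2.40936528e-04,
        4.66082463e-05, -9.56308334e-04]), 'joint_efforts': array([-9.34847412e-04, -3.83032036e+01, -2.91597837e+01, -3.67686343e-04,
        1.05319024e-02,  2.65631719e-06]), 'eef_pos': array([ 177.34204327, -546.15611746,  230.09814915]), 'orientation': array([ 0.11049459, -0.11050553,  0.69925114, -0.69758678]), 'force': array([ 0.1423439 , -0.46638493, -0.7671914 ]), 'moment': array([-0.0496071 ,  0.03107667, -0.00242075]), 'width': 85.74220459489511}
scene {'intrinsics': array([[539.37943061,   0.        , 321.61913832],
       [  0.        , 539.37943061, 237.39625461],
       [  0.        ,   0.        ,   1.        ]]), 'cam_to_world': array([[ 7.97513317e-01,  3.34168814e-01, -5.02298429e-01,
         5.18579746e+01],
       [-6.03221239e-01,  4.55251244e-01, -6.54882006e-01,
        -9.74283896e+02],
       [ 9.83084163e-03,  8.25274202e-01,  
[... 331 characters left out ...]
, 247.1] 1535
top {'intrinsics': array([[562.24506204,   0.        , 316.12700964],
       [  0.        , 562.24506204, 231.98647707],
       [  0.        ,   0.        ,   1.        ]]), 'cam_to_world': array([[ 1.04758357e-01,  9.69942500e-01, -2.19629766e-01,
         3.71665172e+02],
       [-9.94496957e-01,  1.01900680e-01, -2.43321624e-02,
        -3.37065246e+02],
       [-1.22037593e-03,  2.20970131e-01,  9.75279812e-01,
         9.70093185e+02],
       [ 0.00000000e+00,  0.00000000e+00,  0.00000000e+00,
         1.00000000e+00]])}
ring_a 0.73 [354.4, 319.3] 379
ring_a 0.71 [396.5, 283.7] 388
ring_a 0.57 [275.2, 181.1] 385
ring_a 0.54 [356.2, 244.2] 409
guide 0.84 [241.8, 269.8] 1806
```

View pics/top0.png

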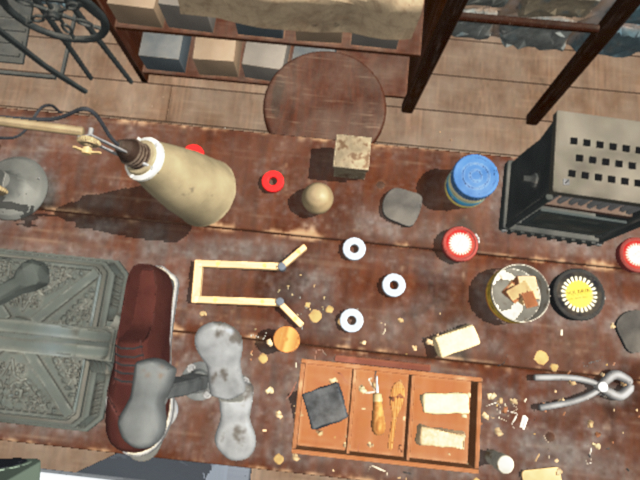

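View pics/scene0.png

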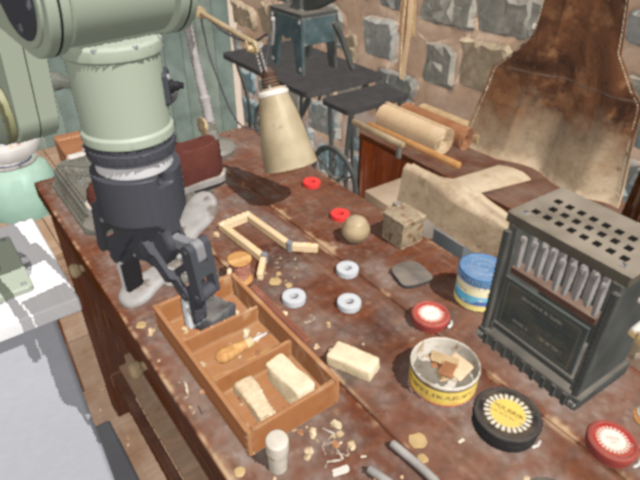

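```bash
python3 - <<'E'
import cv2
p=cv2.imread("pics/top0.png")[150:360,160:440]
cv2.imwrite("pics/top0c.png",cv2.resize(p,(800,600),interpolation=cv2.INTER_CUBIC))
E
```

```text
(no output)
```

View pics/top0c.png

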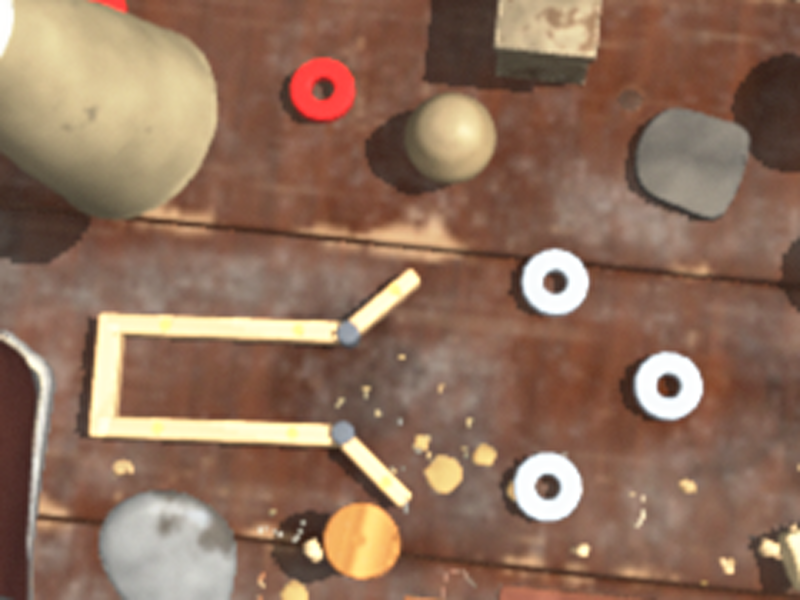

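The top view shows three steel rings at about (354,248), (393,285) and (350,320). The posts are at (281,267) and (280,301). The red rings at (272,181) and (193,152) are decoys. Next I'll measure the positions.

```bash
cat > h.py <<'E'
import numpy as np,cv2
from rig import arm
def proj(cam,px,z,c=None):
    c=c or arm.get_calibration(cam);K=c["intrinsics"];T=np.array(c["cam_to_world"])
    u,v=px;d=T[:3,:3]@np.array([(u-K[0,2])/K[0,0],-(v-K[1,2])/K[1,1],-1.])
    o=T[:3,3];return o+d*(z-o[2])/d[2]
def unproj(cam,P):
    c=arm.get_calibration(cam);K=c["intrinsics"];T=np.array(c["cam_to_world"])
    q=T[:3,:3].T@(np.array(P)-T[:3,3]);return K[0,2]+K[0,0]*q[0]/-q[2],K[1,2]-K[1,1]*q[1]/-q[2]
def rings(img,cam="top",box=(170,340,180,420)):
    # bright bluish-white neutral
    i=img.astype(int);m=((i.min(2)>150)&(i[...,2]>=i[...,0]-8)).astype(np.uint8)
    o=[];cs,_=cv2.findContours(m,cv2.RETR_EXTERNAL,cv2.CHAIN_APPROX_NONE)
    for k in cs:
        if cv2.contourArea(k)<150:continue
        (x,y),r=cv2.minEnclosingCircle(k)
        if box[0]<y<box[1] and box[2]<x<box[3] and r<30: o.append((round(x,1),round(y,1),round(r,1),cv2.contourArea(k),proj(cam,(x,y),12)[:2].round(1)))
    return o
E
python3 - <<'E'
from h import *
p=cv2.imread("pics/top0.png")[:,:,::-1]; d=np.load("pics/top0.npy")
for r in rings(p):print(r)
p=cv2.imread("pics/scene0.png")[:,:,::-1]
for r in rings(p,"scene",(150,350,200,420)):print('scene',r)
s=.35
for n,(u,v),z in [("postL",(347,333),20),("postR",(343,432),20),("endtop",(109,325),16),("endbot",(101,427),16),("tipT",(414,276),16),("tipB",(404,498),16)]:
    print(n,proj("top",(160+u*s,150+v*s),z).round(1))
# depth height check in ring
c=arm.get_calibration("top");
from itertools import product
for u,v in [(361,248),(354,241),(393,293),(343,320),(370,285)]:
    K=c["intrinsics"];T=c["cam_to_world"];q=d[v,u]*np.array([(u-K[0,2])/K[0,0],-(v-K[1,2])/K[1,1],-1.]);print((T[:3,:3]@q+T[:3,3]).round(1))
for t in ["spool","knob_weight","tin_flat","crepe","heel","tacks"]:
    for m in arm.masks_of("top",t)[:2]: print(t,m["conf"],m["pixel"],proj("top",m["pixel"],20).round(0))
E
```

```text
(351.4, 319.8, 12.1, 408.5, array([ 442.5, -388.3]))
(393.3, 284.7, 11.9, 402.0, array([ 509.4, -454.2]))
(353.7, 248.3, 11.6, 383.5, array([ 565.4, -381.1]))
scene (348.4, 302.6, 11.9, 333.0, array([ 505. , -459.3]))
scene (293.4, 296.9, 11.8, 335.0, array([ 439.2, -392.6]))
scene (347.0, 268.2, 11.1, 275.5, array([ 562.8, -385.1]))
postL [ 519.2 -260.8   20. ]
postR [ 460.3 -265.4   20. ]
endtop [ 509.7 -117.5   16. ]
endbot [ 448.6 -122.    16. ]
tipT [ 558.7 -296.7   16. ]
tipB [ 426.  -305.3   16. ]
[ 567.4 -393.7   11.1]
[ 578.4 -380.4   11.4]
[ 495.  -454.6   12.6]
[ 440.9 -374.3    9.4]
[ 5.063e+02 -4.155e+02 -3.000e-01]
spool 0.84 [288.3, 339.7] [ 398. -287.   20.]
knob_weight 0.72 [317.9, 196.2] [ 650. -310.   20.]
knob_weight 0.43 [244.3, 268.5] [ 509. -198.   20.]
tin_flat 0.62 [460.5, 243.4] [ 592. -563.   20.]
crepe 0.75 [456.4, 338.7] [ 429. -564.   20.]
crepe 0.72 [353.9, 153.0] [ 737. -365.   20.]
heel 0.67 [402.7, 204.1] [ 651. -459.   20.]
tacks 0.69 [353.6, 153.1] [ 737. -365.   20.]
```

```bash
cat >> h.py <<'E'
from scipy.spatial.transform import Rotation as R
G=np.array([489.8,-263.1]);U=np.array([-.076,.9971]);V=np.array([-.9971,-.076])
def g(P):
    d=np.array(P)[:2]-G;return np.array([d@U,d@V]).round(1)
def w(p): return G+p[0]*U+p[1]*V
def axes(s):
    q=s["orientation"];return R.from_quat([q[1],q[2],q[3],q[0]]).as_matrix()
def rep(s=None):
    s=s or arm.read_state();A=axes(s);p=s["eef_pos"]
    print("t",round(s["clock"],2),"p",p.round(1),"g",g(p),"F",s["force"].round(1),"w",round(s["width"],1))
    for i,n in enumerate("xyz"): print(n,A[:,i].round(3),"guide",round(A[:2,i]@U,3),round(A[:2,i]@V,3))
def go(gx,gy,z,push=0.0,s=None):
    """shift (mm, current tool axes) and rot to reach guide pos, with tool x along push angle (either sign)"""
    s=s or arm.read_state();A=axes(s);t=np.append(w((gx,gy)),z);d=t-s["eef_pos"]
    dd=A.T@d;X=np.cos(push)*U+np.sin(push)*V;X=np.append(X,0)
    Y=np.array([0,0,-1.]);best=None
    for sg in (1,-1):
        B=np.stack([sg*X,Y,np.cross(sg*X,Y)],1);r=R.from_matrix(A.T@B).as_rotvec()
        print("sg",sg,"shift/40",(dd/40).round(3),"rot/.12",(r/.12).round(3))
E
python3 - <<'E'
from h import *
rep(); go(-238,-5,120)
for t in [(509.4,-454.2),(442.5,-388.3),(565.4,-381.1)]:print(g(t))
for t in [(398,-287),(650,-310),(592,-563),(429,-564),(651,-459),(558.7,-296.7),(426,-305.3)]:print(g(t))
p,d=arm.grab_frame("wrist");cv2.imwrite("pics/w0.png",p[:,:,::-1]);print(arm.get_calibration("wrist"))
E
```

```text
t 0.6 p [ 177.5 -547.   231.3] g [-259.3  333. ] F [-0.1 -0.2 -0.5] w 85.5
x [-0.951 -0.309  0.   ] guide -0.236 0.972
y [ 0. -0. -1.] guide -0.0 -0.0
z [ 0.309 -0.951  0.   ] guide -0.972 -0.236
sg 1 shift/40 [-8.337  2.783  1.472] rot/.12 [-1.0000e-03  1.5071e+01 -1.0000e-03]
sg -1 shift/40 [-8.337  2.783  1.472] rot/.12 [-1.0000e-03 -1.1109e+01  0.0000e+00]
[-192.   -5.]
[-121.2   56.7]
[-123.4  -66.4]
[-16.9  93.4]
[ -58.9 -156.2]
[-306.8  -79.1]
[-295.4   83.5]
[-207.6 -145.8]
[-38.7 -66.1]
[-37.2  66.8]
{'intrinsics': array([[369.73230153,   0.        , 323.69138581],
       [  0.        , 369.73230153, 238.50310782],
       [  0.        ,   0.        ,   1.        ]]), 'cam_to_world': array([[ 3.09353664e-01,  9.16702716e-01,  2.52896107e-01,
         2.40886005e+02],
       [-9.50946705e-01,  2.97983742e-01,  8.31026677e-02,
        -5.27169066e+02],
       [ 8.21512735e-04, -2.66198835e-01,  9.63917790e-01,
         3.75381343e+02],
       [ 0.00000000e+00,  0.00000000e+00,  0.00000000e+00,
         1.00000000e+00]])}
```

View pics/w0.png

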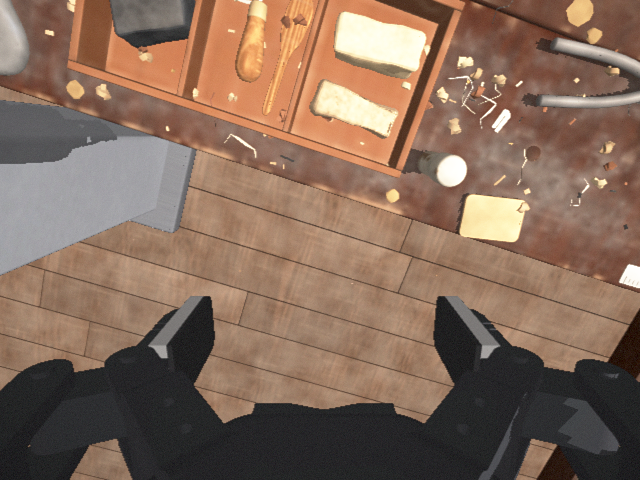

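The red rings are decoys. The wrist camera sits on the tool's −x side, so I'll push along tool −x, which keeps the ring in view ahead. Order: the middle ring (393,285) first.

Call:
move_arm --pt "236 -1 0 0.18 0 0 0" --pt "236 -1 0 0.18 0 0 0" --pt "236 -1 0 0.18 0 0 0" --pt "236 -1 0 0.18 0 0 0" --pt "236 -1 0 0.18 0 0 0" --pt "236 -1 0 0.18 0 0 0" --pt "236 -1 0 0.18 0 0 0" --pt "236 -1 0 0.18 0 0 0" --grip_force 20

```text
clock: 1.45
eef_pos: [501.3, -502.5, 231.3]
orientation: [-0.11, 0.111, -0.698, 0.698]
force: [0.1, -0.5, -0.9]
width: 6.3
```

Call:
move_arm --pt "236 0 0.1 0 0 -1 0" --pt "236 0 0.1 0 0 -1 0" --pt "236 0 0.1 0 0 -1 0" --pt "236 0 0.1 0 0 -1 0" --pt "236 0 0.1 0 0 -1 0" --pt "236 0 0.1 0 0 -1 0" --pt "236 0 0.1 0 0 -1 0" --pt "236 0 0.1 0 0 -1 0"

```text
clock: 2.25
eef_pos: [499.6, -502.9, 199.0]
orientation: [0.422, -0.422, 0.568, -0.567]
force: [-0.3, 0.1, 0.8]
width: 6.6
```

Call:
move_arm --pt "236 0 0.5 0 0 -1 0" --pt "236 0 0.5 0 0 -1 0" --pt "236 0 0.5 0 0 -1 0" --pt "236 0 0.4 0 0 -0.11 0" --pt "236 0 0 0 0 0 0" --pt "236 0 0 0 0 0 0" --pt "236 0 0 0 0 0 0" --pt "236 0 0 0 0 0 0"

```text
clock: 3.05
eef_pos: [500.4, -503.8, 125.1]
orientation: [-0.518, 0.519, -0.48, 0.482]
force: [-0.2, 0.0, -0.5]
width: 6.3
```

```bash
python3 - <<'E'
from h import *
rep(); go(-245,-5,8)
c=arm.get_calibration("wrist");p,d=arm.grab_frame("wrist");cv2.imwrite("pics/w1.png",p[:,:,::-1])
for m in arm.masks_of("wrist","ring_a"): 
    P=proj("wrist",m["pixel"],12,c);print(m["conf"],m["pixel"],P.round(1),g(P))
for r in rings(p,"wrist",(0,480,0,640)):print(r,g(r[4]))
p,d=arm.grab_frame("top");cv2.imwrite("pics/t1.png",p[:,:,::-1])
E
```

```text
t 3.05 p [ 500.4 -503.8  125.1] g [-240.8    7.8] F [-0.2  0.  -0.5] w 6.3
x [ 0.076 -0.997  0.003] guide -1.0 0.0
y [ 0.002 -0.002 -1.   ] guide -0.003 -0.002
z [0.997 0.076 0.002] guide -0.0 -1.0
sg 1 shift/40 [0.096 2.929 0.314] rot/.12 [-3.4000e-02  2.6176e+01 -2.2000e-02]
sg -1 shift/40 [0.096 2.929 0.314] rot/.12 [-0.014 -0.004  0.022]
0.88 [447.5, 48.2] [ 568.7 -378.7   12. ] [-121.2  -69.9]
0.82 [238.5, 44.8] [ 437.2 -386.8   12. ] [-119.4   61.9]
0.76 [357.5, 159.1] [ 519.  -451.3   12. ] [-189.8  -14.8]
(440.5, 318.4, 25.8, 1083.0, array([ 594.2, -565.1])) [-309.1  -81.1]
(343.9, 162.8, 29.3, 2510.0, array([ 509.6, -454. ])) [-191.9   -5.2]
```

View pics/w1.png

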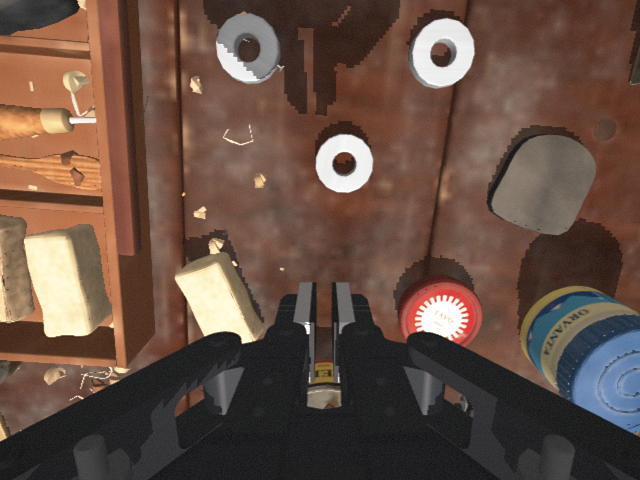

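The wrist view has the middle ring at (344,163), which gives guide (−192, −5) and matches the top camera. I'll descend behind it.

Call:
move_arm --pt "236 0 0.7 0.16 0 0 0" --pt "236 0 0.7 0.16 0 0 0" --pt "236 0 0.7 0 0 0 0" --pt "236 0 0.4 0 0 0 0" --pt "236 0 0.3 0 0 0 0" --pt "236 0 0.15 0 0 0 0" --pt "236 0 0 0 0 0 0" --pt "236 0 0 0 0 0 0"

```text
clock: 4.0
eef_pos: [513.0, -502.9, 6.7]
orientation: [-0.519, 0.519, -0.48, 0.481]
force: [-0.2, -1.3, -0.3]
width: 6.2
```

```bash
python3 - <<'E'
from h import *
rep(); go(-230,-5,5)
c=arm.get_calibration("wrist");p,d=arm.grab_frame("wrist");cv2.imwrite("pics/w2.png",p[:,:,::-1])
for r in rings(p,"wrist",(0,480,0,640)):print(r,g(r[4]))
p,d=arm.grab_frame("top");cv2.imwrite("pics/t2.png",p[:,:,::-1])
E
```

```text
t 4.0 p [ 513.  -502.9    6.7] g [-240.8   -4.9] F [-0.2 -1.3 -0.3] w 6.2
x [ 0.076 -0.997  0.002] guide -1.0 -0.0
y [ 0.001 -0.002 -1.   ] guide -0.002 -0.001
z [0.997 0.076 0.001] guide 0.0 -1.0
sg 1 shift/40 [-0.271  0.042  0.002] rot/.12 [ 2.500e-02 -2.618e+01  1.700e-02]
sg -1 shift/40 [-0.271  0.042  0.002] rot/.12 [-0.011  0.     0.016]
(423.5, 392.5, 21.5, 287.5, array([ 559.7, -542.4])) [-283.8  -48.5]
(232.0, 390.5, 25.9, 631.5, array([ 475.4, -547.7])) [-282.7   36. ]
(341.5, 307.8, 25.4, 527.0, array([ 519.9, -504.2])) [-242.7  -11.7]
(306.0, 309.3, 26.8, 562.5, array([ 505.4, -506.1])) [-243.5    2.9]
```

View pics/w2.png

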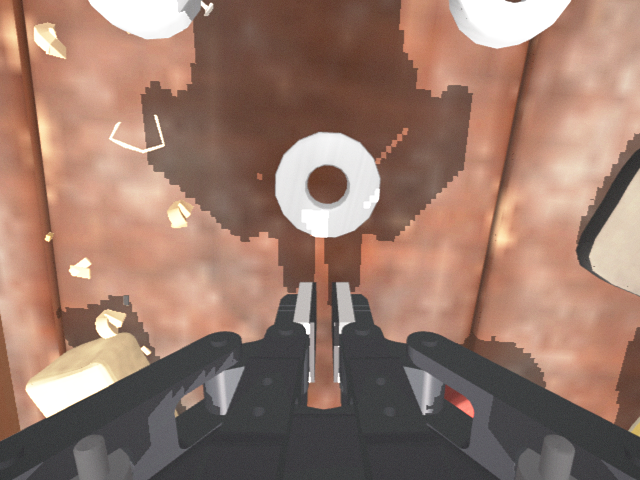

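View pics/t2.png

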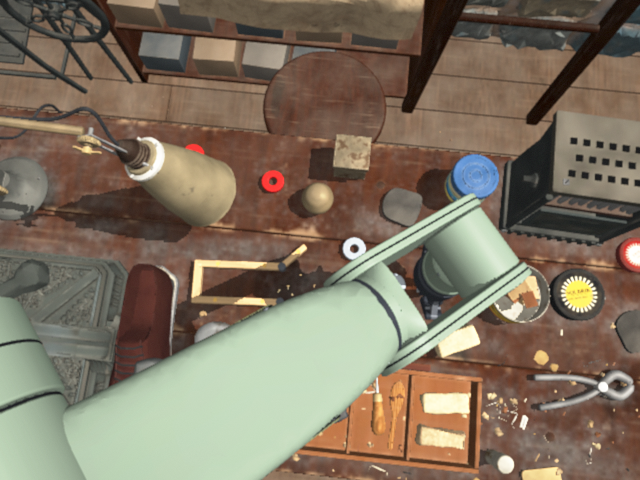

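Call:
move_arm --pt "236 -0.1 0.02 0 0 0 0" --pt "236 -0.1 0.02 0 0 0 0" --pt "236 -0.1 0 0 0 0 0" --pt "236 -0.1 0 0 0 0 0" --pt "236 -0.1 0 0 0 0 0" --pt "236 -0.1 0 0 0 0 0" --pt "236 -0.1 0 0 0 0 0" --pt "236 -0.1 0 0 0 0 0"

```text
clock: 4.9
eef_pos: [510.0, -469.8, 3.7]
orientation: [-0.519, 0.519, -0.481, 0.481]
force: [-0.6, -0.3, -0.9]
width: 6.2
```

```bash
cat >> h.py <<'E'
def look(n):
    c=arm.get_calibration("wrist");p,d=arm.grab_frame("wrist");cv2.imwrite(f"pics/{n}.png",p[:,:,::-1])
    rep()
    # fit circle of known r=20 at z=12 : search centre nearest via edge of hole/bright mask
    i=p.astype(int);m=((i.min(2)>95)&(i[...,0]-i[...,2]<25)).astype(np.uint8);m[285:]=0
    m=cv2.morphologyEx(m,cv2.MORPH_OPEN,np.ones((5,5)))
    for k in cv2.findContours(m,cv2.RETR_EXTERNAL,cv2.CHAIN_APPROX_NONE)[0]:
        if cv2.contourArea(k)<1500: continue
        (x,y),r=cv2.minEnclosingCircle(k);P=proj("wrist",(x,y),12,c);Q=proj("wrist",(x+r,y),12,c)
        print("ring?",round(x),round(y),round(r),"g",g(P),"R",round(np.linalg.norm(P-Q),1))
E
python3 - <<'E'
from h import *
look("w3")
E
```

```text
t 4.95 p [ 509.9 -469.1    3.6] g [-206.9   -4.4] F [-0.4 -0.1  1.1] w 6.4
x [ 0.077 -0.997 -0.001] guide -1.0 -0.001
y [-0.     0.001 -1.   ] guide 0.001 0.0
z [ 0.997  0.077 -0.   ] guide 0.001 -1.0
ring? 331 234 52 g [-177.2   -6.5] R 19.8
ring? 509 80 66 g [-122.7  -66.8] R 22.5
ring? 145 70 65 g [-119.8   56.7] R 22.0
```

View pics/w3.png

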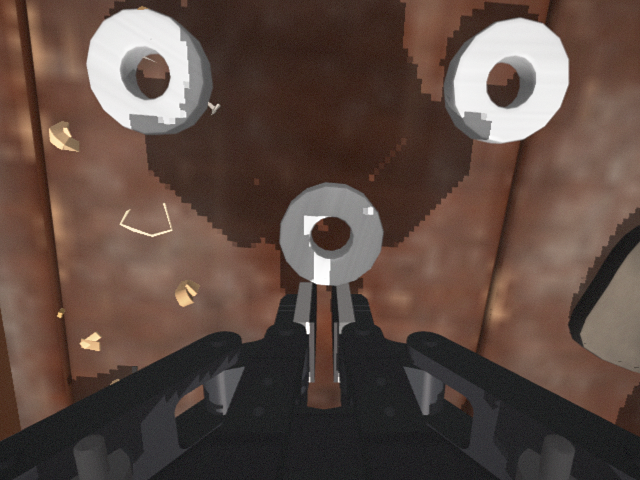

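Call:
move_arm --pt "236 -0.12 -0.01 0.015 0 0 0" --pt "236 -0.15 -0.01 0.015 0 0 0" --pt "236 -0.15 0 0.015 0 0 0" --pt "236 -0.15 0 0.015 0 0 0" --pt "236 -0.15 0 0.01 0 0 0" --pt "236 -0.15 0 0.01 0 0 0" --pt "236 -0.15 0 0 0 0 0" --pt "236 -0.15 0 0 0 0 0"

```text
clock: 5.75
eef_pos: [509.5, -422.6, 4.5]
orientation: [-0.519, 0.519, -0.481, 0.481]
force: [-0.2, 0.1, -0.2]
width: 6.1
```

```bash
python3 - <<'E'
from h import *
look("w4")
E
```

```text
t 5.8 p [ 509.5 -421.5    4.4] g [-159.4   -7.6] F [ 0.4  0.5 -1.1] w 5.9
x [ 0.077 -0.997 -0.001] guide -1.0 -0.001
y [-0.001  0.001 -1.   ] guide 0.001 0.0
z [ 0.997  0.077 -0.   ] guide 0.001 -1.0
ring? 331 234 52 g [-130.2   -9.9] R 20.0
ring? 481 214 57 g [-122.5  -66.3] R 21.3
ring? 157 206 57 g [-119.4   55.5] R 21.5
```

Call:
move_arm --pt "236 -0.18 0 -0.02 0 0 0" --pt "236 -0.2 0 -0.03 0 0 0" --pt "236 -0.2 0 -0.03 0 0 0" --pt "236 -0.2 0 -0.03 0 0 0" --pt "236 -0.2 0 -0.03 0 0 0" --pt "236 -0.2 0 -0.03 0 0 0" --pt "236 -0.2 0 -0.02 0 0 0" --pt "236 -0.2 0 -0.01 0 0 0"

```text
clock: 6.6
eef_pos: [496.7, -360.2, 4.6]
orientation: [-0.519, 0.519, -0.481, 0.481]
force: [-0.5, -1.2, 1.3]
width: 6.4
```

```bash
python3 - <<'E'
from h import *
look("w5")
E
```

```text
t 6.65 p [ 496.4 -358.6    4.3] g [-95.7   0.7] F [-0.1  0.6 -0.3] w 6.5
x [ 0.077 -0.997 -0.002] guide -1.0 -0.001
y [-0.001  0.002 -1.   ] guide 0.002 0.001
z [ 0.997  0.077 -0.001] guide 0.001 -1.0
ring? 332 234 52 g [-67.  -2.] R 20.1
```

View pics/w5.png

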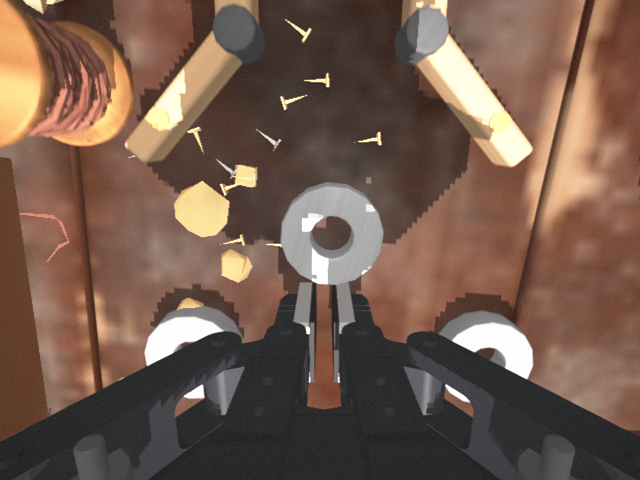

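Call:
move_arm --pt "236 -0.18 0 0 0 0 0" --pt "236 -0.18 0 0 0 0 0" --pt "236 -0.18 0 0 0 0 0" --pt "236 -0.18 0 0 0 0 0" --pt "236 -0.18 0 0 0 0 0" --pt "236 -0.18 0 0 0 0 0" --pt "236 -0.15 0 0 0 0 0" --pt "236 -0.1 0 0 0 0 0"

```text
clock: 7.45
eef_pos: [492.6, -306.9, 4.4]
orientation: [0.519, -0.519, 0.481, -0.48]
force: [-0.2, -0.4, -0.1]
width: 6.4
```

```bash
python3 - <<'E'
from h import *
look("w6")
E
```

```text
t 7.5 p [ 492.5 -306.4    4.3] g [-43.4   0.6] F [0.3 0.4 0.6] w 6.5
x [ 0.077 -0.997 -0.001] guide -1.0 -0.001
y [-0.001  0.001 -1.   ] guide 0.001 0.0
z [ 0.997  0.077 -0.   ] guide 0.001 -1.0
ring? 331 234 53 g [-13.6  -1.7] R 20.1
```

View pics/w6.png

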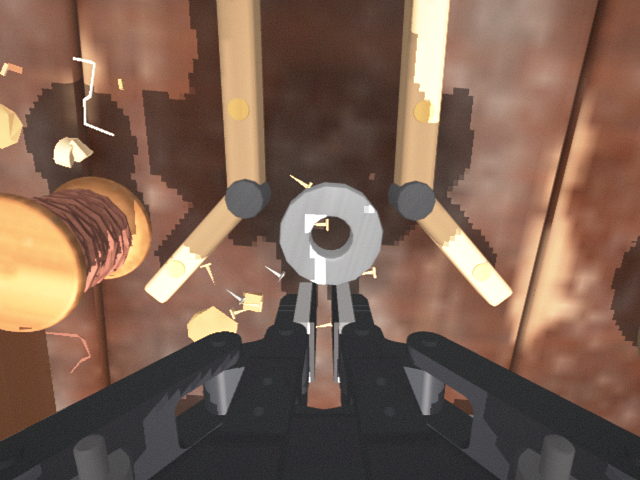

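Call:
move_arm --pt "236 -0.12 0 0 0 0 0" --pt "236 -0.14 0 0 0 0 0" --pt "236 -0.14 0 0 0 0 0" --pt "236 -0.14 0 0 0 0 0" --pt "236 -0.14 0 0 0 0 0" --pt "236 -0.14 0 0 0 0 0" --pt "236 -0.12 0 0 0 0 0" --pt "236 -0.06 0 0 0 0 0"

```text
clock: 8.3
eef_pos: [489.7, -267.3, 4.6]
orientation: [-0.519, 0.519, -0.48, 0.481]
force: [1.0, -0.5, 0.2]
width: 6.2
```

```bash
python3 - <<'E'
from h import *
look("w7")
E
```

```text
t 8.35 p [ 489.6 -267.     4.5] g [-3.9  0.5] F [1.5 1.2 0.2] w 6.6
x [ 0.077 -0.997 -0.   ] guide -1.0 -0.001
y [-0.  0. -1.] guide 0.0 0.0
z [ 0.997  0.077 -0.   ] guide 0.001 -1.0
ring? 331 234 53 g [26.1 -1.6] R 20.1
ring? 431 59 60 g [ 87.3 -35.1] R 20.4
```

View pics/w7.png

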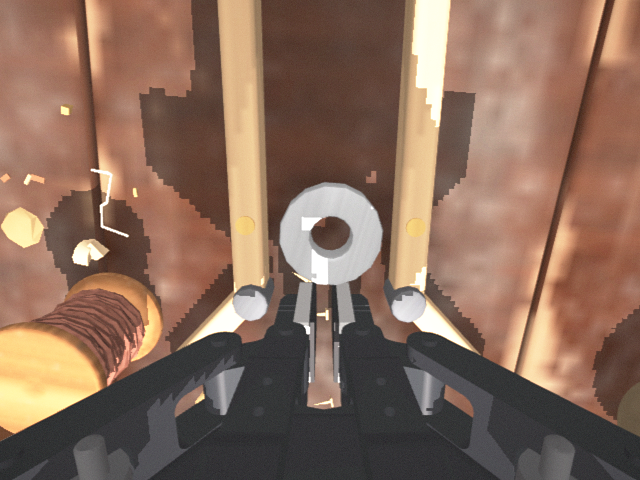

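Ring 1 is wholly past the posts at x≈26. I'll nudge it a little further, then back off and lift.

Call:
move_arm --pt "236 -0.06 0 0 0 0 0" --pt "236 -0.06 0 0 0 0 0" --pt "236 0 0 0 0 0 0" --pt "236 0.3 0 0 0 0 0" --pt "236 0.5 0 0 0 0 0" --pt "236 0.3 -0.5 0 0 0 0" --pt "236 0.2 -0.6 0 0 0 0" --pt "236 0 -0.6 0 0 0 0"

```text
clock: 9.15
eef_pos: [493.4, -318.2, 73.3]
orientation: [-0.518, 0.518, -0.481, 0.482]
force: [-0.6, 0.6, 0.2]
width: 6.2
```

```bash
python3 - <<'E'
from h import *
look("w8")
go(-159,80,75,0)
E
```

```text
t 9.2 p [ 496.  -319.8   78.1] g [-57.   -1.8] F [ 1.  -0.6  2.7] w 6.4
x [ 0.074 -0.997  0.007] guide -1.0 0.002
y [ 0.007 -0.006 -1.   ] guide -0.007 -0.006
z [0.997 0.074 0.006] guide -0.002 -1.0
ring? 329 98 41 g [30.5 -1.6] R 21.4
sg 1 shift/40 [ 2.554  0.082 -2.042] rot/.12 [-0.087 26.165 -0.08 ]
sg -1 shift/40 [ 2.554  0.082 -2.042] rot/.12 [-0.051 -0.015  0.055]
```

View pics/w8.png

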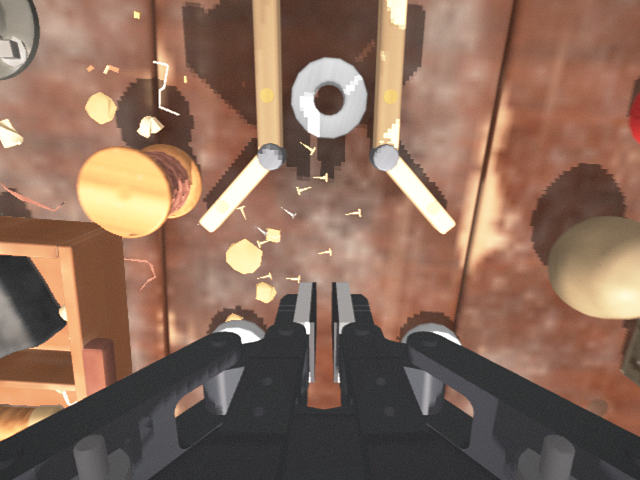

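Call:
move_arm --pt "236 0.64 0 -0.51 0 0 0" --pt "236 0.64 0 -0.51 0 0 0" --pt "236 0.64 0 -0.51 0 0 0" --pt "236 0.64 0 -0.51 0 0 0" --pt "236 0 0 0 0 1 0" --pt "236 0 0 0 0 1 0" --pt "236 0 0 0 0 1 0" --pt "236 0 0 0 0 1 0"

```text
clock: 10.0
eef_pos: [419.2, -425.1, 72.4]
orientation: [-0.388, 0.388, -0.591, 0.592]
force: [0.7, -1.1, 0.0]
width: 6.7
```

Call:
move_arm --pt "236 0 0.3 0 0 0.67 0" --pt "236 0 0.3 0 0 0 0" --pt "236 0 0 0 0 0 0" --pt "236 0 0 0 0 0 0" --pt "236 0 0 0 0 0 0" --pt "236 0 0 0 0 0 0" --pt "236 0 0 0 0 0 0" --pt "236 0 0 0 0 0 0"

```text
clock: 10.8
eef_pos: [419.9, -423.3, 48.9]
orientation: [-0.366, 0.366, -0.605, 0.605]
force: [-0.1, 0.2, -0.3]
width: 6.3
```

```bash
python3 - <<'E'
from h import *
look("w9")
go(-159,80,5,-.56)
E
```

```text
t 10.85 p [ 419.9 -423.3   48.8] g [-154.4   81.9] F [-0.4  0.6  0.5] w 6.6
x [-0.465 -0.885  0.   ] guide -0.847 0.531
y [ 0. -0. -1.] guide -0.0 -0.0
z [ 0.885 -0.465  0.001] guide -0.531 -0.847
ring? 58 241 72 g [-70.2 188.6] R 36.5
ring? 331 186 41 g [-120.4   56.2] R 20.0
ring? 567 45 56 g [-122.4  -65.4] R 24.8
sg 1 shift/40 [0.072 1.096 0.1  ] rot/.12 [ 3.000e-03 -2.618e+01  7.000e-03]
sg -1 shift/40 [0.072 1.096 0.1  ] rot/.12 [-0.004  0.     0.002]
```

View pics/w9.png

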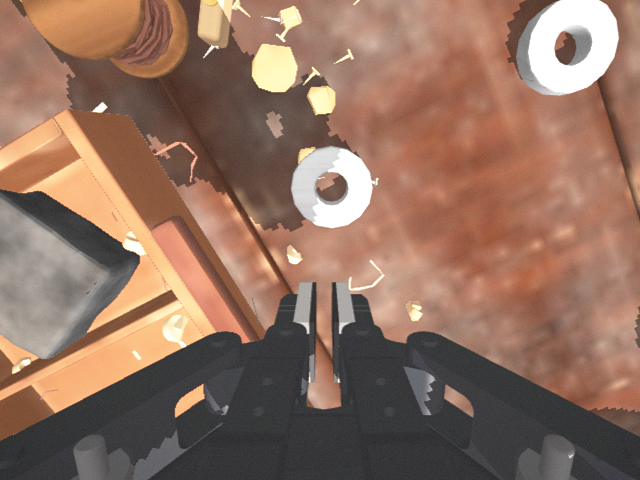

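Call:
move_arm --pt "236 0 0.3 0 0 0 0" --pt "236 0 0.3 0 0 0 0" --pt "236 0 0.3 0 0 0 0" --pt "236 0 0.18 0 0 0 0" --pt "236 -0.06 0 0 0 0 0" --pt "236 -0.08 0 0 0 0 0" --pt "236 -0.08 0 0 0 0 0" --pt "236 -0.08 0 0 0 0 0"

```text
clock: 11.65
eef_pos: [425.9, -412.7, 5.9]
orientation: [-0.366, 0.366, -0.605, 0.606]
force: [0.4, -0.0, -0.1]
width: 6.3
```

```bash
python3 - <<'E'
from h import *
look("w10")
E
```

```text
t 11.7 p [ 426.  -412.2    5.9] g [-143.9   74.9] F [ 0.3 -0.8 -0.1] w 6.4
x [-0.465 -0.885  0.   ] guide -0.847 0.531
y [ 0.001 -0.001 -1.   ] guide -0.001 -0.001
z [ 0.885 -0.465  0.001] guide -0.531 -0.847
ring? 332 231 52 g [-119.9   56. ] R 20.0
ring? 620 58 60 g [-120.1  -59.6] R 20.7
```

View pics/w10.png

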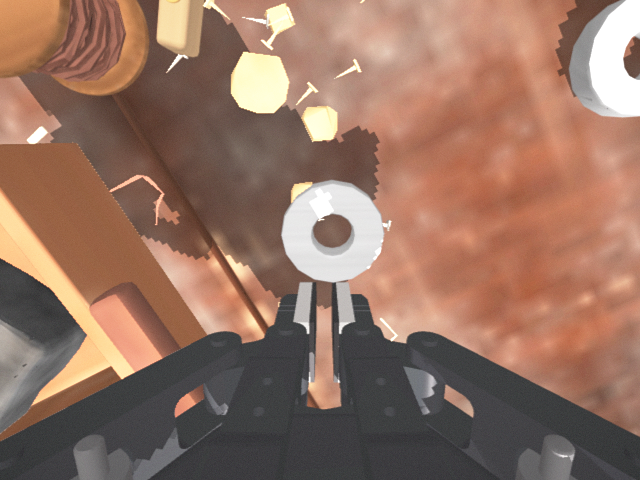

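Call:
move_arm --pt "236 -0.08 0.02 0 0 0 0" --pt "236 -0.1 0 0 0 0 0" --pt "236 -0.15 0 0 0 0 0" --pt "236 -0.18 0 0 0 0 0" --pt "236 -0.18 0 0 0 0 0" --pt "236 -0.18 0 0 0 0 0" --pt "236 -0.18 0 0 0 0 0" --pt "236 -0.18 0 0 0 0 0"

```text
clock: 12.5
eef_pos: [448.5, -368.4, 4.5]
orientation: [0.366, -0.366, 0.605, -0.605]
force: [-0.9, -1.2, 0.4]
width: 6.4
```

```bash
python3 - <<'E'
from h import *
look("w11")
E
```

```text
t 12.55 p [ 448.9 -367.2    4.3] g [-100.7   48.7] F [-0.1 -0.3  1. ] w 5.9
x [-0.465 -0.885 -0.001] guide -0.847 0.531
y [-0.     0.001 -1.   ] guide 0.001 -0.0
z [ 0.885 -0.465 -0.001] guide -0.531 -0.847
ring? 330 234 53 g [-77.7  31.1] R 20.1
ring? 607 194 58 g [-119.2  -63.9] R 21.6
```

View pics/w11.png

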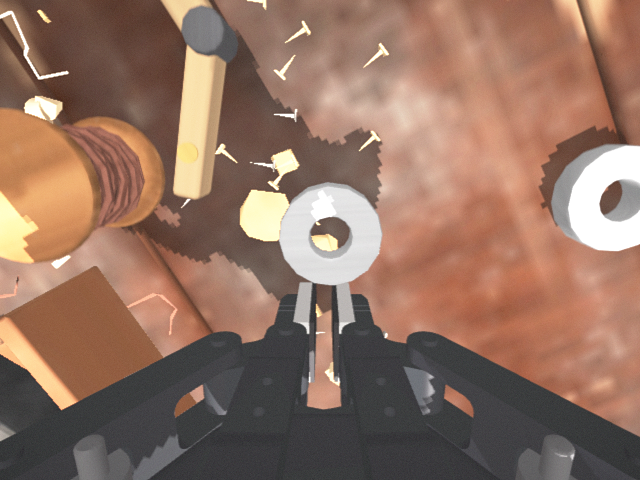

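Call:
move_arm --pt "236 -0.1 0 -0.045 0 0.5 0" --pt "236 -0.14 0 -0.045 0 0.5 0" --pt "236 -0.16 0 0 0 0 0" --pt "236 -0.16 0 0 0 0 0" --pt "236 -0.16 0 0 0 0 0" --pt "236 -0.16 0 0 0 0 0" --pt "236 -0.14 0 0 0 0 0" --pt "236 -0.1 0 0 0 0 0"

```text
clock: 13.35
eef_pos: [470.2, -329.3, 4.4]
orientation: [0.329, -0.329, 0.626, -0.626]
force: [-1.3, -0.6, 0.5]
width: 6.5
```

```bash
python3 - <<'E'
from h import *
look("w12")
E
```

```text
t 13.4 p [ 470.4 -328.9    4.4] g [-64.2  24.4] F [ 0.4 -0.5 -0.1] w 6.8
x [-0.567 -0.823 -0.   ] guide -0.778 0.628
y [ 0.     0.001 -1.   ] guide 0.001 -0.0
z [ 0.823 -0.567 -0.   ] guide -0.628 -0.778
ring? 595 264 49 g [-116.9  -69.4] R 18.9
ring? 330 235 52 g [-42.9   3.8] R 19.8
ring? 213 59 66 g [29.9 -3.9] R 22.4
```

View pics/w12.png

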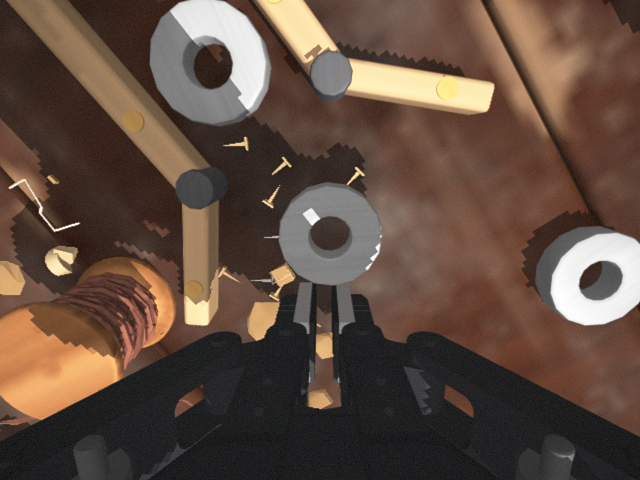

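Call:
move_arm --pt "236 -0.05 0 0.085 0 -0.95 0" --pt "236 -0.05 0 0.085 0 -0.95 0" --pt "236 -0.05 0 0.085 0 -0.95 0" --pt "236 -0.05 0 0.085 0 -0.95 0" --pt "236 -0.05 0 0.085 0 -0.95 0" --pt "236 -0.05 0 0.085 0 -0.92 0" --pt "236 0 0 0 0 0 0" --pt "236 0 0 0 0 0 0"

```text
clock: 14.2
eef_pos: [492.5, -325.0, 4.4]
orientation: [0.518, -0.518, 0.481, -0.481]
force: [0.3, 0.3, -0.3]
width: 6.4
```

```bash
python3 - <<'E'
from h import *
look("w13")
E
```

```text
t 14.25 p [ 492.4 -325.     4.4] g [-61.9   2.1] F [ 0.6 -0.1  0.2] w 6.5
x [ 0.074 -0.997 -0.   ] guide -1.0 0.002
y [-0.  0. -1.] guide 0.0 0.0
z [ 0.997  0.074 -0.   ] guide -0.002 -1.0
ring? 343 232 52 g [-30.8  -4.7] R 20.0
ring? 335 57 64 g [30.2 -1.3] R 21.6
```

View pics/w13.png

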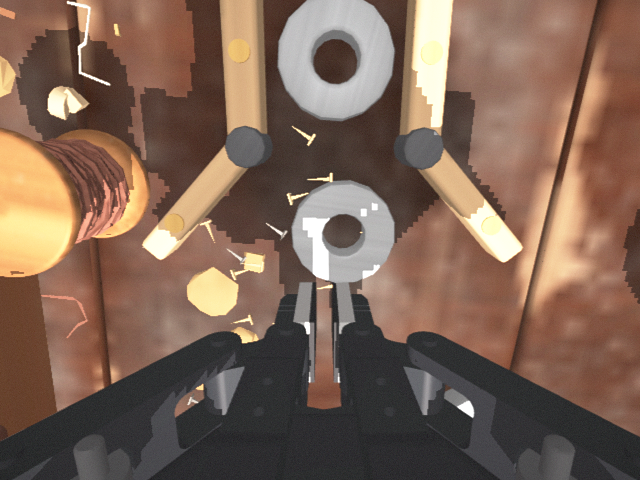

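Call:
move_arm --pt "236 0.12 0 0 0 0 0" --pt "236 0 0 0.14 0 0 0" --pt "236 -0.1 0 0 0 0 0" --pt "236 -0.08 0 0 0 0 0" --pt "236 -0.1 0 -0.02 0 0 0" --pt "236 -0.1 0 -0.03 0 0 0" --pt "236 -0.1 0 -0.02 0 0 0" --pt "236 -0.06 0 0 0 0 0"

```text
clock: 15.05
eef_pos: [493.9, -307.7, 4.6]
orientation: [-0.519, 0.519, -0.48, 0.481]
force: [0.1, -1.6, 1.4]
width: 6.5
```

```bash
python3 - <<'E'
from h import *
look("w14")
E
```

```text
t 15.1 p [ 493.9 -307.4    4.6] g [-44.5  -0.7] F [ 1.2 -1.   0.4] w 6.1
x [ 0.076 -0.997 -0.   ] guide -1.0 -0.0
y [-0.  0. -1.] guide 0.0 0.0
z [ 0.997  0.076 -0.   ] guide 0.0 -1.0
ring? 330 232 53 g [-13.9  -2.2] R 20.3
ring? 328 109 60 g [30.7 -1.5] R 20.9
ring? 434 48 49 g [ 50.1 -37. ] R 16.3
```

View pics/w14.png

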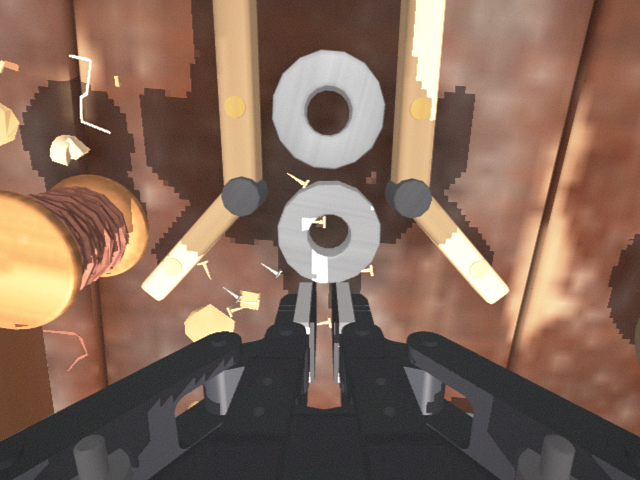

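Call:
move_arm --pt "236 -0.1 0 -0.01 0 0 0" --pt "236 -0.14 0 -0.01 0 0 0" --pt "236 -0.14 0 0 0 0 0" --pt "236 -0.14 0 0 0 0 0" --pt "236 -0.14 0 0 0 0 0" --pt "236 -0.14 0 0 0 0 0" --pt "236 -0.14 0 0 0 0 0" --pt "236 -0.14 0 0 0 0 0"

```text
clock: 15.9
eef_pos: [490.0, -264.6, 4.5]
orientation: [-0.519, 0.519, -0.481, 0.481]
force: [0.1, -1.4, -0.1]
width: 5.6
```

```bash
python3 - <<'E'
from h import *
look("w15")
E
```

```text
t 15.95 p [ 489.7 -263.6    4.4] g [-0.5  0.1] F [ 0.5 -0.8  0.8] w 6.4
x [ 0.077 -0.997 -0.001] guide -1.0 -0.001
y [-0.     0.001 -1.   ] guide 0.001 0.0
z [ 0.997  0.077 -0.   ] guide 0.001 -1.0
ring? 321 177 108 g [50.3  1.6] R 39.8
ring? 431 58 60 g [ 90.2 -35.6] R 20.2
```

View pics/w15.png

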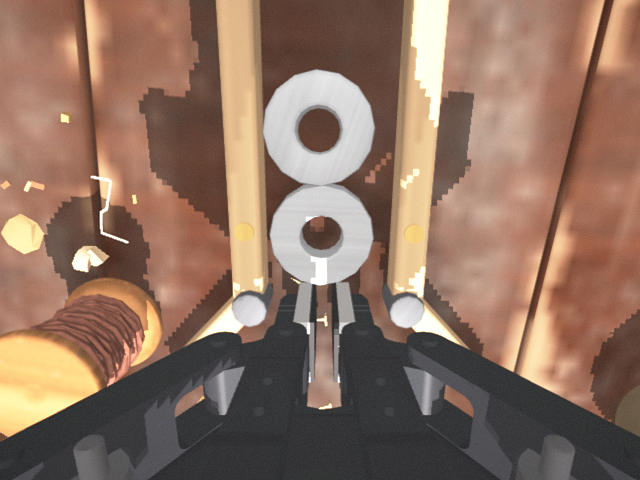

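Ring 2 is in at x≈30 and ring 1 has been shoved on to about 70. I'll retreat and go to ring 3.

Call:
move_arm --pt "236 0.1 0 0 0 0 0" --pt "236 0.4 0 0 0 0 0" --pt "236 0.6 0 0 0 0 0" --pt "236 0.4 -0.5 0 0 0 0" --pt "236 0.5 -0.6 0.4 0 0 0" --pt "236 0.6 -0.3 0.6 0 -0.6 0" --pt "236 0 0 0 0 -1 0" --pt "236 0 0 0 0 -1 0"

```text
clock: 16.75
eef_pos: [538.6, -368.5, 61.3]
orientation: [-0.588, 0.588, -0.392, 0.394]
force: [-0.6, -0.2, 0.3]
width: 6.4
```

Call:
move_arm --pt "236 0 0 0 0 -1 0" --pt "236 0 0 0 0 -1 0" --pt "236 0 0 0 0 -1 0" --pt "236 0 0 0 0 0 0" --pt "236 0 0 0 0 0 0" --pt "236 0 0 0 0 0 0" --pt "236 0 0 0 0 0 0" --pt "236 0 0 0 0 0 0"

```text
clock: 17.55
eef_pos: [537.8, -365.8, 60.5]
orientation: [0.648, -0.648, 0.283, -0.283]
force: [0.0, 0.0, -0.2]
width: 6.1
```

```bash
python3 - <<'E'
from h import *
look("w16")
go(-156,-94,50,.67)
E
```

```text
t 17.6 p [ 537.8 -365.7   60.5] g [-106.  -40.] F [-0.5 -0.1  0. ] w 6.6
x [ 0.68  -0.733  0.   ] guide -0.783 -0.622
y [ 0. -0. -1.] guide -0.0 -0.0
z [0.733 0.68  0.   ] guide 0.622 -0.783
ring? 436 2 44 g [24.4 -0.9] R 20.0
ring? 301 4 67 g [-15.2  47.2] R 30.9
sg 1 shift/40 [1.818 0.263 0.278] rot/.12 [  0.    -26.165   0.   ]
sg -1 shift/40 [1.818 0.263 0.278] rot/.12 [-0.     0.015  0.   ]
```

View pics/w16.png

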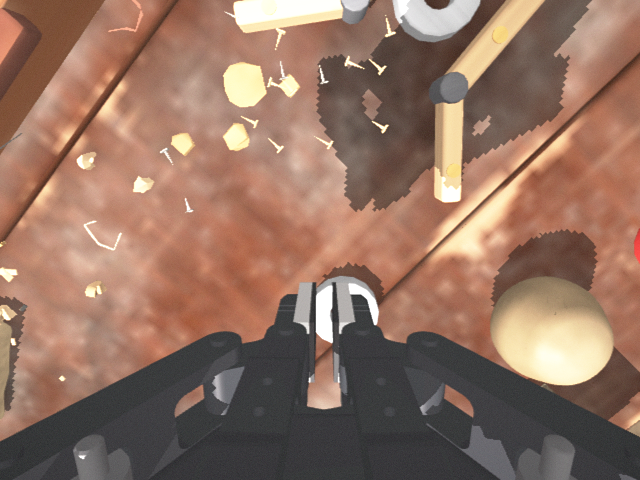

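Call:
move_arm --pt "236 0.6 0 0.09 0 0 0" --pt "236 0.6 0 0.09 0 0 0" --pt "236 0.6 0 0.09 0 0 0" --pt "236 0 0.13 0 0 0 0" --pt "236 0 0.13 0 0 0 0" --pt "236 0 0 0 0 0 0" --pt "236 0 0 0 0 0 0" --pt "236 0 0 0 0 0 0"

```text
clock: 18.4
eef_pos: [594.2, -410.7, 50.1]
orientation: [0.648, -0.648, 0.283, -0.282]
force: [0.6, 0.1, -0.4]
width: 6.6
```

```bash
python3 - <<'E'
from h import *
look("w17")
go(-156,-94,5,.67)
E
```

```text
t 18.45 p [ 594.4 -410.9   50.4] g [-155.3  -93.1] F [-0.2 -0.4  0.8] w 6.3
x [ 0.68  -0.733  0.   ] guide -0.782 -0.623
y [ 0. -0. -1.] guide -0.0 -0.0
z [0.733 0.68  0.   ] guide 0.623 -0.782
ring? 325 191 41 g [-123.3  -66.6] R 20.1
sg 1 shift/40 [0.027 1.135 0.007] rot/.12 [ 1.0000e-03 -2.6162e+01  0.0000e+00]
sg -1 shift/40 [0.027 1.135 0.007] rot/.12 [-0.     0.018  0.001]
```

View pics/w17.png

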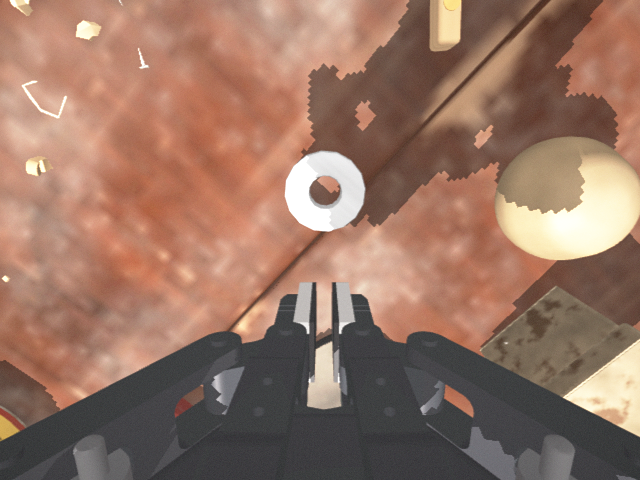

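Call:
move_arm --pt "236 0 0.3 -0.05 0 0 0" --pt "236 0 0.3 0 0 0 0" --pt "236 0 0.3 0 0 0 0" --pt "236 0 0.24 0 0 0 0" --pt "236 -0.06 0 0 0 0 0" --pt "236 -0.08 0 0 0 0 0" --pt "236 -0.08 0 0 0 0 0" --pt "236 -0.08 0 0 0 0 0"

```text
clock: 19.25
eef_pos: [585.2, -403.8, 5.2]
orientation: [-0.648, 0.648, -0.282, 0.283]
force: [0.5, -1.2, 0.1]
width: 6.6
```

```bash
python3 - <<'E'
from h import *
look("w18")
E
```

```text
t 19.3 p [ 584.9 -403.4    5.1] g [-147.1  -84.2] F [ 0.4 -0.3 -0.5] w 6.6
x [ 0.68  -0.733  0.   ] guide -0.782 -0.623
y [ 0. -0. -1.] guide -0.0 -0.0
z [0.733 0.68  0.   ] guide 0.623 -0.782
ring? 329 233 52 g [-122.5  -65.8] R 20.1
```

View pics/w18.png

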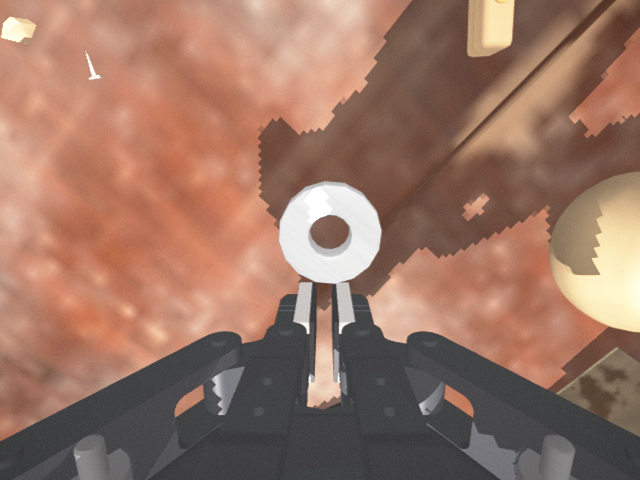

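Call:
move_arm --pt "236 -0.1 0 0 0 0 0" --pt "236 -0.14 0 0 0 0 0" --pt "236 -0.18 0 0 0 0 0" --pt "236 -0.18 0 0 0 0 0" --pt "236 -0.18 0 0 0 0 0" --pt "236 -0.18 0 0 0 0 0" --pt "236 -0.18 0 0 0 0 0" --pt "236 -0.18 0 0 0 0 0"

```text
clock: 20.1
eef_pos: [548.7, -364.6, 4.5]
orientation: [-0.648, 0.648, -0.283, 0.283]
force: [1.7, -1.0, 1.8]
width: 6.0
```

```bash
python3 - <<'E'
from h import *
look("w19")
E
```

```text
t 20.15 p [ 547.6 -363.3    4.1] g [-104.3  -50. ] F [ 0.5 -0.1  1.2] w 6.6
x [ 0.681 -0.733 -0.003] guide -0.782 -0.623
y [-0.002  0.002 -1.   ] guide 0.002 0.002
z [ 0.733  0.681 -0.   ] guide 0.623 -0.782
ring? 327 234 53 g [-81.4 -31.6] R 20.2
```

View pics/w19.png

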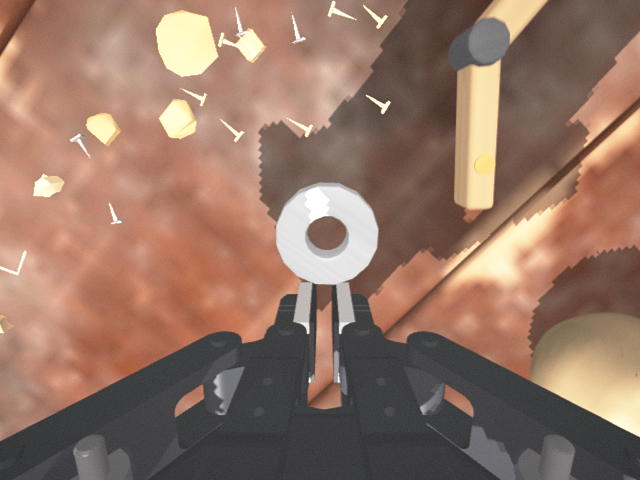

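Call:
move_arm --pt "236 -0.14 0 -0.01 0 0 0" --pt "236 -0.16 0 -0.01 0 0 0" --pt "236 -0.16 0 0 0 0 0" --pt "236 -0.16 0 0 0 0 0" --pt "236 -0.16 0 0 0 0 0" --pt "236 -0.14 0 0 0 0 0" --pt "236 -0.1 0 0 0 0 0" --pt "236 -0.06 0 0 0 0 0"

```text
clock: 20.95
eef_pos: [518.8, -333.5, 4.5]
orientation: [0.648, -0.648, 0.283, -0.283]
force: [0.7, 0.5, -0.4]
width: 5.9
```

```bash
python3 - <<'E'
from h import *
look("w20")
E
```

```text
t 21.0 p [ 518.6 -333.3    4.4] g [-72.2 -23.4] F [ 0.4 -0.   0.7] w 6.2
x [ 0.68  -0.733 -0.001] guide -0.782 -0.623
y [-0.001  0.    -1.   ] guide 0.001 0.001
z [ 0.733  0.68  -0.   ] guide 0.623 -0.782
ring? 327 234 53 g [-48.1  -4.4] R 20.2
ring? 274 70 50 g [-14.2  46. ] R 17.0
ring? 340 63 27 g [ 1.5 29.6] R 9.0
ring? 480 41 92 g [35.7 -2.5] R 30.7
```

View pics/w20.png

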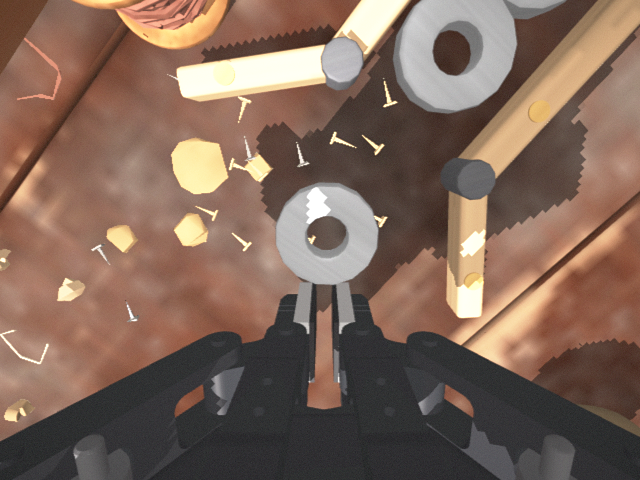

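Call:
move_arm --pt "236 0.22 0 0 0 0 0" --pt "236 0 0 -0.11 0 0.93 0" --pt "236 0 0 -0.11 0 0.93 0" --pt "236 0 0 -0.11 0 0.93 0" --pt "236 0 0 -0.11 0 0.93 0" --pt "236 0 0 -0.11 0 0.93 0" --pt "236 0 0 -0.11 0 0.93 0" --pt "236 0 0 0 0 0 0"

```text
clock: 21.8
eef_pos: [502.1, -352.8, 4.5]
orientation: [-0.519, 0.519, -0.48, 0.48]
force: [0.3, 0.6, -0.2]
width: 6.6
```

```bash
python3 - <<'E'
from h import *
look("w21")
E
```

```text
t 21.85 p [ 502.4 -352.7    4.6] g [-90.3  -5.7] F [ 0.6 -0.6  0.5] w 6.5
x [ 0.08  -0.997  0.   ] guide -1.0 -0.004
y [ 0. -0. -1.] guide -0.0 -0.0
z [0.997 0.08  0.   ] guide 0.004 -1.0
ring? 324 203 54 g [-47.9  -4.6] R 20.0
ring? 428 84 56 g [ -6.5 -40.2] R 19.4
ring? 306 2 52 g [18.2  1.2] R 16.8
```

View pics/w21.png

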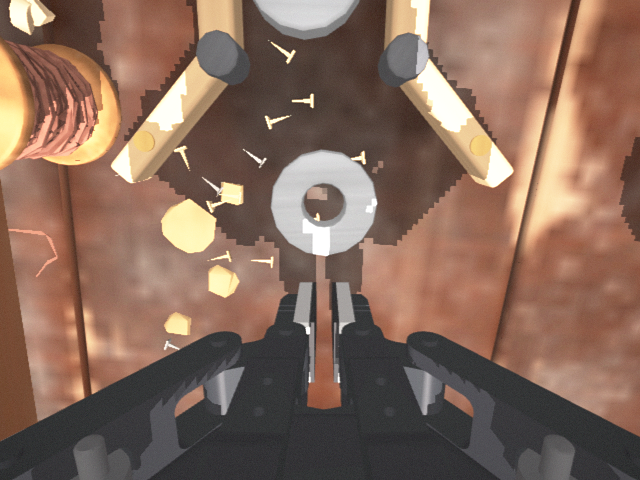

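Call:
move_arm --pt "236 -0.12 0 -0.02 0 0 0" --pt "236 -0.12 0 -0.02 0 0 0" --pt "236 -0.12 0 0 0 0 0" --pt "236 -0.14 0 -0.02 0 0 0" --pt "236 -0.15 0 -0.03 0 0 0" --pt "236 -0.15 0 -0.03 0 0 0" --pt "236 -0.15 0 -0.02 0 0 0" --pt "236 -0.1 0 0 0 0 0"

```text
clock: 22.65
eef_pos: [492.9, -310.0, 4.5]
orientation: [-0.519, 0.519, -0.48, 0.48]
force: [0.4, 0.3, 0.0]
width: 6.2
```

```bash
python3 - <<'E'
from h import *
look("w22")
E
```

```text
t 22.7 p [ 492.9 -309.5    4.5] g [-46.5   0.4] F [0.9 0.4 0.6] w 6.4
x [ 0.079 -0.997 -0.001] guide -1.0 -0.003
y [-0.     0.001 -1.   ] guide 0.001 0.0
z [ 0.997  0.079 -0.   ] guide 0.003 -1.0
ring? 330 234 53 g [-16.9  -1. ] R 20.2
ring? 440 47 47 g [ 48.3 -37.4] R 15.9
ring? 320 72 92 g [40.3  2.5] R 31.3
```

View pics/w22.png

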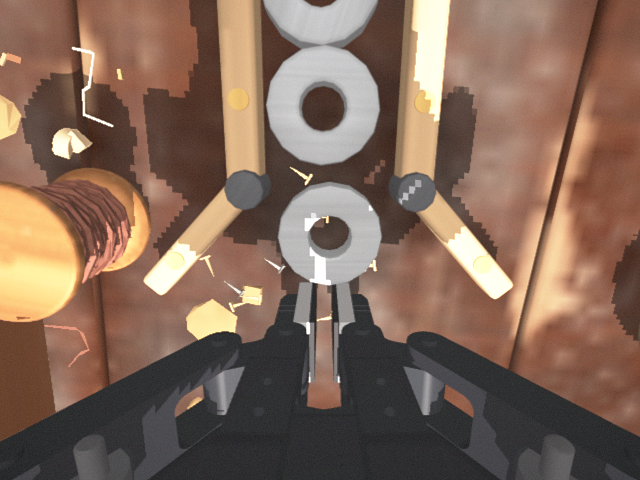

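Call:
move_arm --pt "236 -0.1 0 0 0 0 0" --pt "236 -0.14 0 0 0 0 0" --pt "236 -0.14 0 0 0 0 0" --pt "236 -0.14 0 0 0 0 0" --pt "236 -0.14 0 0 0 0 0" --pt "236 -0.14 0 0 0 0 0" --pt "236 -0.14 0 0 0 0 0" --pt "236 -0.12 0 0 0 0 0"

```text
clock: 23.5
eef_pos: [489.9, -268.0, 4.6]
orientation: [-0.519, 0.519, -0.48, 0.48]
force: [0.8, -1.9, -0.4]
width: 6.6
```

```bash
python3 - <<'E'
from h import *
look("w23")
E
```

```text
t 23.55 p [ 489.7 -267.2    4.5] g [-4.1  0.4] F [ 1.1 -0.9  0.9] w 6.7
x [ 0.079 -0.997 -0.001] guide -1.0 -0.003
y [-0.     0.001 -1.   ] guide 0.001 0.0
z [ 0.997  0.079 -0.   ] guide 0.003 -1.0
ring? 430 61 62 g [ 86.  -34.9] R 21.0
ring? 320 137 150 g [61.2  2.5] R 53.3
```

View pics/w23.png

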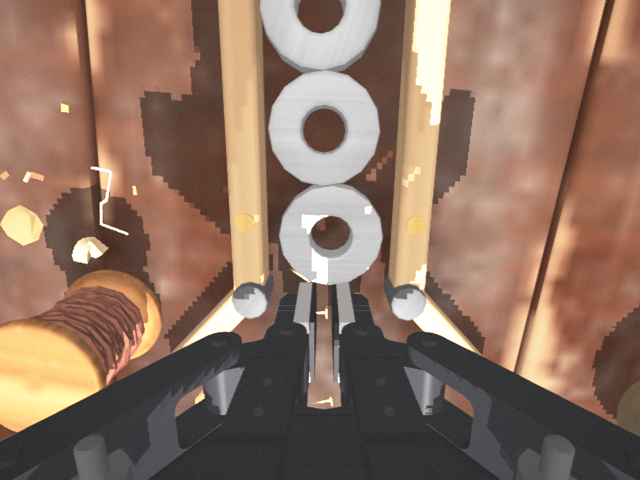

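Call:
move_arm --pt "236 -0.05 0 0 0 0 0" --pt "236 -0.04 0 0 0 0 0" --pt "236 0 0 0 0 0 0" --pt "236 0.2 0 0 0 0 0" --pt "236 0.5 0 0 0 0 0" --pt "236 0.5 -0.4 0 0 0 0" --pt "236 0.3 -0.8 0 0 0 0" --pt "236 0.5 -0.8 0 0 0 0"

```text
clock: 24.35
eef_pos: [494.7, -345.3, 84.2]
orientation: [0.519, -0.519, 0.481, -0.479]
force: [0.7, -0.5, 0.3]
width: 6.5
```

Call:
move_arm --pt "236 1 -1 0 0 0 0" --pt "236 1 -1 0 0 0 0" --pt "236 1 0 0 0 0 0" --pt "236 1 0 0 0 0 0" --pt "236 0 0 0 0 0 0" --pt "236 0 0 0 0 0 0" --pt "236 0 0 0 0 0 0" --pt "236 0 0 0 0 0 0"

```text
clock: 25.15
eef_pos: [507.6, -493.7, 154.9]
orientation: [0.52, -0.519, 0.48, -0.479]
force: [-0.7, -0.1, 0.8]
width: 6.1
```

```bash
python3 - <<'E'
from h import *
look("w24")
p,d=arm.grab_frame("top");cv2.imwrite("pics/t24.png",cv2.resize(p[150:360,160:440,::-1],(800,600),interpolation=cv2.INTER_CUBIC))
E
```

```text
t 25.2 p [ 507.7 -493.7  155.1] g [-231.3   -0.4] F [ 0.9 -0.5  0.8] w 6.2
x [ 0.08  -0.997 -0.001] guide -1.0 -0.004
y [-0.     0.001 -1.   ] guide 0.001 0.0
z [ 0.997  0.08  -0.   ] guide 0.004 -1.0
ring? 72 262 31 g [-265.5  206.8] R 25.2
ring? 25 27 35 g [-92.4 208.7] R 24.3
```

View pics/w24.png

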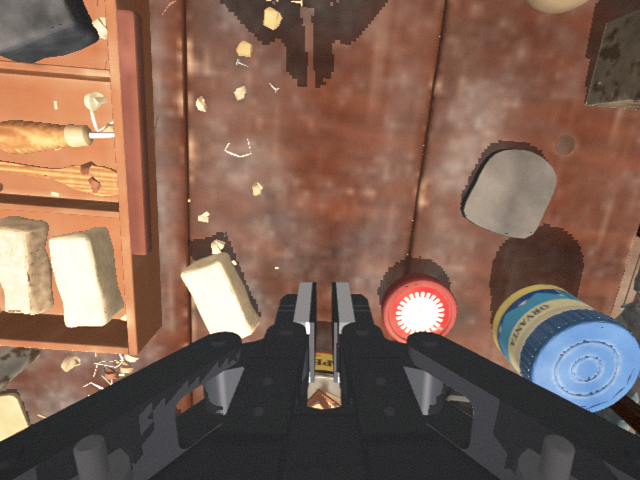

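View pics/t24.png

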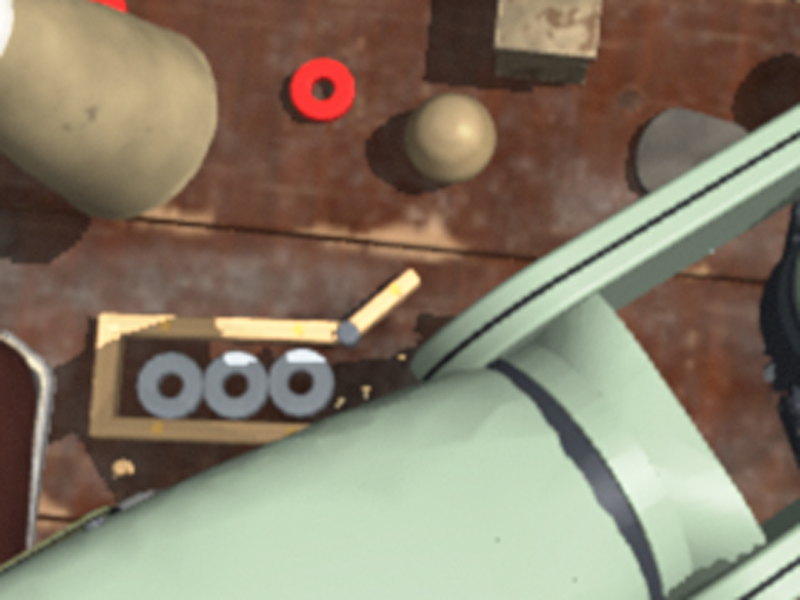

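```bash
python3 - <<'E'
from h import *
for u,v in [(171,386),(236,385),(301,382)]: print(g(proj("top",(160+u*.35,150+v*.35),12)))
print(arm.read_state()["qd"].round(4)); arm.close_job()
E
```

```text
[104.6   4.3]
[65.8  2.6]
[26.9 -0.3]
[ 0.0006 -0.0016 -0.0045 -0.0011 -0.0003  0.0003]
the job is handed in; nothing more can be done
```

All three steel rings are in the slot, and I handed the job in at about 25 s. I pushed them in one at a time, starting with the middle one, and left the red look-alikes alone.

- **Ring positions:** the last top picture puts the ring centres 27, 66 and 105 mm past the gate line. They lie −0.3, 2.6 and 4.3 mm off the slot's middle line, inside the 12 mm limit.
- **Forces:** the wrist force showed only noise, under about 3 N, in every reading. I only saw it at the end of each move, so I did not check the force on the rings during a push.
- **Bystanders:** the knob weight, tacks, heel, tin and crepe looked undisturbed in the last pictures. The spool was hidden by the arm then; in the last wrist view that showed it, it was still standing by the guide.
- **Off-track moment:** while I turned the second ring towards the gate, it slipped about 5 mm sideways off the fingertips. I re-centred the fingers behind it before it entered.
- **Camera disagreement:** the scene camera placed the rings about 4–6 mm off the top camera. The wrist camera agreed with the top camera to about 1–2 mm for the second and third rings and 4 mm on the first, where the ring overlapped another in the picture. I steered by the wrist camera.

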